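# Function-test the rewinder's latching stop button

### The job

Do the start-of-shift test of the wire rewinder's stop station: push its big three-lobed mushroom button straight in until it latches down, then twist it clockwise (seen from above) until the latch lets go and it springs out again, and after that press the small round reset button on the same box fully in and let it come back. Do it all with light pushes of the fingertips (a closed gripper is enough), gripping and lifting nothing, and leave the loose things on the bench where they lie.

Things in the scene. Friction and masses are not known exactly. Their poses are not given: they have to be found in the camera images.
- stop_station: Grey control box screwed to the bench, big mushroom button and small reset button on its flat top (60 mm high). 84 mm deep (x, to its back), 146 mm long (y, to its left), yawed up to 20 degrees, left or right of the micrometer. Origin: centre of its underside, z up. Mushroom axis at x 0, y 28 mm; reset axis at x -10, y -46 mm. A cable leaves its left end (50 mm out, 37 mm high).
- stop_top (a point): Middle of the domed crown of the black mushroom head, on its axis; 102.5 mm above the bench when out, 95.5 mm latched. x, y turn with the head, z up. The head is 22.5 mm thick with a rim 16 mm high and has three lobes, 40 mm out, 20 mm wide at the tip, 28 at the root, round a hub of 27 mm radius. Unturned, a lobe points along the box's +x, a valley along its -x (and 60 degrees either side of +x).
- stop_valley (a point): In the valley that faces the box's front (-x), 44 mm from the head's axis, 8 mm above the head's underside; moves with the head. The valley is about 45 mm wide between the lobes' flanks: room for a closed fingertip beside the rim, to push a lobe's flank clockwise round the axis. Under the head are 20 mm of free height over the box's cover when out, 13 mm when latched.
- stop_button (a joint): How far the mushroom button is pushed in, m: 0 out, 0.009 hard stop. Pushing down on the crown takes 3 N at first, about 7 N at the latch point; past 0.007 it snaps in and then rests at 0.007. It springs out to 0 when the latch lets go.
- stop_twist (a joint): Clockwise twist of the mushroom head seen from above, rad: 0 at rest, 1.0 hard stop; it does not turn the other way. A spring (0.02 to 0.06 N m) turns it back to 0 when let go. From latched, the latch lets go at about 0.6 rad (35 degrees) and 0.07 N m, about 2 N on a lobe; the head then springs up 7 mm past the fingertip.
- reset_button_top (a point): Centre of the top of the small round reset button (24 mm across, in a steel bezel 40 mm across), 75 mm above the bench when out, 5 mm above its bezel. z up. 75 mm from the mushroom's axis, at the right end of the box.
- reset_button (a joint): How far the reset button is pressed, m: 0 out, 0.005 fully in (about 5 N). It springs back by itself.
- eraser: bystander: worn eraser in a sleeve, 20 x 42 x 12 mm, loose in front of the stop station
- shim_olive: bystander: small painted setting block, 18 x 34 x 9 mm, loose in front of the stop station
- pen_magenta: bystander: pen, 128 mm long, 11 mm thick, loose behind the micrometer
- parts_tin: bystander: closed flat tin box, 71 x 123 x 30 mm, loose; it and the stop station lie one on the left of the micrometer and one on the right, either way round
- ring_gauge: bystander: setting ring, 48 mm across, 14 mm high, loose in front of the resistance meter

How it is judged:
By the outcome, as a careful person would: the job done as asked, in the order asked, and still so for the second after the job is handed in, with the robot touching nothing.
It also fails if it takes over 51 s, if anything falls off the work surface, if the arm or the gripper's body presses on something with over 40 N, if the wrist force passes 120 N, or if a joint passes its speed limit or range.

### The arm

A 6-joint arm with a two-finger parallel gripper is mounted at the origin on a cart in front of the work surface, level with it; the furniture and walls round the work are solid. World frame = base frame: x ahead of the robot, y to its left, z up, the work surface at z = 0. Lengths are in m, angles in rad, forces in N, time in s.
With the tool pointing down it reaches from about 0.25 to 0.725 m from the base axis. Payload 4 kg.
Tool frame: the origin (TCP) lies midway between the tips of the shut fingers; the grasp point (between the pads) lies 19 mm behind it; z points along the fingers, y is the line along which they close (so a half turn about z gives the same grasp; the last joint's range is limited). The gripper opens to 85 mm and grips with 20 to 120 N. Pads are 22 mm wide; open, the fingers measure 114 mm over their backs; the gripper's body (76 mm by 85 mm) begins 54 mm behind the grasp point. The pads swing forward as they close: fully open they stand 13 mm farther back than shut.
Start: joints at [1.283, 0.241, 0.005, 1.335, 0, 1.571], TCP at [0.142, 0.479, 0.231] pointing down, gripper open.
Joint ranges: [-2.72, 2.72], [-1.05, 1.87], [-1.09, 1.28], [-1.99, 2.15], [-1.42, 1.44], [-3.14, 3.14]. Speed limits (rad/s): [2.79, 2.79, 3.14, 3.14, 3.14, 3.14].

### API

Orientations are given as a unit quaternion [x, y, z, w].
In Python, from workcell import bot gives the robot as it stands.
- The arm moves only by the tool play_rows, never from a script. Its argument "moves" is a list of rows, each a list of 3 entries, a list of its own where there are three numbers: the opening, from -1 (shut) to 1 (fully open), then the shift along the tool's x, y, z in cm, then the turn, a rotation vector about the tool's x, y, z in rad. A call has 1 to 12 rows; each row shifts and turns the commanded pose from where the row before left it, along the tool's axes as they then stand; what a row does not reach is not made up. A row lasts 1/12 s, in which the tool goes at most 41.7 mm and 7.16 degrees, less where a joint would pass 70% of its speed; a pose out of reach is approached as far as the arm can. A call is refused whole if a number of a shift passes 4.17 or a number of a turn 0.125, either way. A call with a gripper value outside its range is refused whole. The fingers move at their own pace and stop on an object; the grip force is fixed at half the most. Time passes only in rows, so rows that do not move let the fingers close. It gives the time, the measured TCP pose, the force and the opening at its end, in the units of the state.
- bot.get_obs(): the state, without advancing time (a new reading comes with each control period).
- bot.camera(name): name is "scene" or "top"; returns (picture, depth): 384x512x3 uint8, red, green, blue; 384x512 float32, m along the optical axis (not along the pixel's ray), 0 where there is no reading.
- bot.camera_info(name): a dict with "K" (3x3 intrinsics, pixels), "world_from_camera" (4x4, takes a point from camera to world coordinates). Camera axes: x right, y up, looking along -z (the intrinsics and any distortion apply to the point x, -y, -z); pixel columns grow to the right and rows downward; lengths in m; the calibration is good to about 2 mm. A picture is of the moment at which its call begins. camera_info takes no time and is no camera call.
- bot.job_done(): hands the job in, once; it reports no verdict.
The state is a dict: "clock": time; "joint_pos": joint angles; "joint_vel": joint speeds; "tau": joint torques, N m; "eef_pos": TCP position; "tool_rot": TCP orientation; "ft_force": force on the tool from outside, world axes, zero at the start; "ft_torque": the same for the moment, N m; "grip_width": finger opening in m.
Only numpy, scipy, OpenCV 4.12 (cv2) and the standard library are available. Lean on these libraries where they do the work, as an engineer would, in place of code of your own. Each camera call takes 0.05 s, during which the arm holds its last target. There are 200 camera calls.

## Working session

There is one attempt and no reset: what is moved stays moved. The work goes in short steps, Python scripts to look and compute and a tool call to move; the robot and the scene stay as the last step left them, time stands still between calls to the robot, and variables do not carry over. Pictures are saved under pics/ and viewed, on a budget of 10 in all, crops included, one or two more only if the job needs it, and the job is handed in when it is done.

Besides the shell and the picture viewer there is one more tool, called by a JSON object that holds its "api" and its "payload". play_rows: Moves the arm, as the interface text tells. Its arguments: {"type":"object","properties":{"moves":{"type":"array"}},"required":["moves"]}

```bash
mkdir -p pics; ls
cat > h.py <<'E'
import numpy as np, cv2
from workcell import bot
def pts(name):
    im,d=bot.camera(name); c=bot.camera_info(name); K=c["K"]; T=np.array(c["world_from_camera"])
    v,u=np.mgrid[0:d.shape[0],0:d.shape[1]]
    x=(u-K[0][2])/K[0][0]*d; y=(v-K[1][2])/K[1][1]*d
    P=np.stack([x,-y,-d],-1)@T[:3,:3].T+T[:3,3]
    P[d==0]=np.nan
    return im,d,P
E
python3 - <<'E'
from h import *
for n in("scene","top"):
    im,d,P=pts(n); cv2.imwrite(f"pics/{n}0.png",im[:,:,::-1]); np.save(f"{n}P.npy",P)
    print(bot.camera_info(n))
o=bot.get_obs();print(o)
E
```

```text
pics
{'K': array([[456.0551149 ,   0.        , 251.22446791],
       [  0.        , 456.0551149 , 190.93496849],
       [  0.        ,   0.        ,   1.        ]]), 'world_from_camera': array([[ 0.90514944,  0.25010843, -0.34372992,  0.08720721],
       [-0.42454116,  0.57306936, -0.70096813, -0.75742272],
       [ 0.02166305,  0.78040841,  0.62489473,  0.76988349],
       [ 0.        ,  0.        ,  0.        ,  1.        ]])}
{'K': array([[378.69768582,   0.        , 251.91549974],
       [  0.        , 378.69768582, 192.7737094 ],
       [  0.        ,   0.        ,   1.        ]]), 'world_from_camera': array([[-0.02697075,  0.99661015, -0.0777225 ,  0.37720613],
       [-0.9996291 , -0.02718235, -0.00166568,  0.03147059],
       [-0.00377272,  0.07764875,  0.99697364,  1.11475467],
       [ 0.        ,  0.        ,  0.        ,  1.        ]])}
{'clock': 0.1, 'joint_pos': array([ 1.28301283e+00,  2.41316501e-01,  3.85529695e-03,  1.33518835e+00,
       -4.70599261e-05,  1.57077592e+00]), 'joint_vel': array([-2.01229479e-04, -1.53810786e-03,  2.91302058e-03, -8.70556431e-04,
       -3.47703965e-04, -1.21697841e-05]), 'tau': array([ 7.54306129e-04, -3.73139656e+01,  2.53009719e+01,  1.08815299e-02,
        1.11121806e-04, -1.69236209e-06]), 'eef_pos': array([0.1417678 , 0.47889416, 0.23051113]), 'tool_rot': array([ 1.43385538e-01,  9.89666473e-01, -9.20409468e-04, -1.09594891e-04]), 'ft_force': array([-0.48774148, -0.45327415, -0.13385488]), 'ft_torque': array([-0.04838801, -0.0581343 , -0.03475717]), 'grip_width': 0.085780282406946}
```

View pics/top0.png

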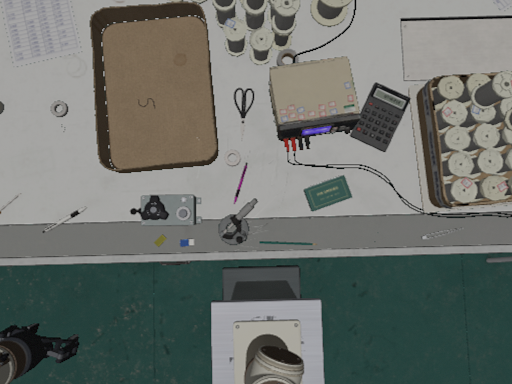

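View pics/scene0.png

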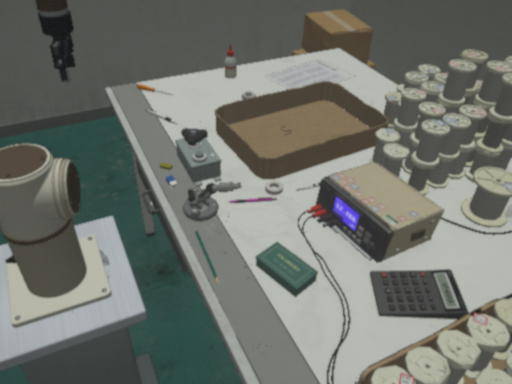

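The top view shows the station at about (168,209): mushroom at (153,207), reset at (184,212), eraser (187,242) and shim (160,240) in front of it. The arm is clear of it at lower left, and the micrometer is at (233,230).

Run:
```python
from h import *
P=np.load("topP.npy"); im=cv2.imread("pics/top0.png")
sub=(slice(175,245),slice(110,215))
Z=P[sub][...,2]; 
m=np.zeros(P.shape[:2],np.uint8); m[sub]=((Z>.052)&(Z<.066))
n,l,s,c=cv2.connectedComponentsWithStats(m); i=1+s[1:,4].argmax(); mm=l==i
print(s[i])
q=P[mm]; print("box z",np.median(q[:,2])); 
r=cv2.minAreaRect((q[:,:2]*1000).astype(np.float32)); print("toprect mm",r)
h=np.zeros(P.shape[:2],bool); h[sub]=(Z>.085)&(Z<.12); q=P[h]; print("head",h.sum(),q.mean(0),q.min(0),q.max(0), cv2.minEnclosingCircle((q[:,:2]*1000).astype(np.float32)))
h2=np.zeros(P.shape[:2],bool); h2[sub]=(Z>.068)&(Z<.08); q=P[h2];print("reset?",h2.sum(),np.median(q,0))
b=P[230:260,215:260];print
crop=cv2.resize(im[180:255,115:250],None,fx=5.5,fy=5.5,interpolation=cv2.INTER_CUBIC); cv2.imwrite("pics/crop0.png",crop)
S=np.load("sceneP.npy")
k=(S[...,2]>.052)&(S[...,2]<.066)&(abs(S[...,0]-.34)<.12)&(abs(S[...,1]-.27)<.12); q=S[k]; print("scene",k.sum(),cv2.minAreaRect((q[:,:2]*1000).astype(np.float32)))
k=(S[...,2]>.085)&(S[...,2]<.115)&(abs(S[...,0]-.34)<.12)&(abs(S[...,1]-.27)<.12); q=S[k]; print("scenehead",k.sum(),q.mean(0),q.max(0),q.min(0))
```

```text
[141 194  53  32 888]
box z 0.06112784260441173
toprect mm ((419.3153076171875, 270.8793029785156), (85.35899353027344, 146.36476135253906), 0.23854750394821167)
head 463 [0.41931502 0.29781321 0.09978999] [0.39247622 0.26156947 0.08728172] [0.45806007 0.33539344 0.10789694] ((418.8795471191406, 299.42022705078125), 40.075355529785156)
reset? 132 [0.40801488 0.22452416 0.07181665]
scene 704 ((417.9024658203125, 270.01806640625), (153.9625701904297, 85.17495727539062), 89.32234191894531)
scenehead 310 [0.41767288 0.28820216 0.09729024] [0.4586885  0.33045461 0.10505658] [0.39172759 0.25728833 0.08524572]
```

View pics/crop0.png

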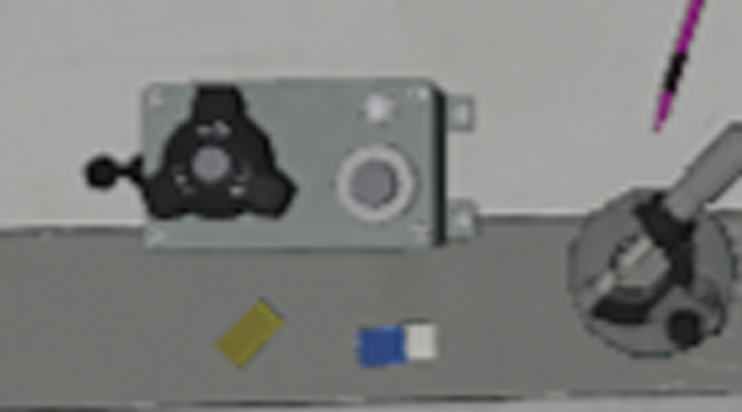

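{"api": "play_rows", "payload": {"moves": [[-1, [0, 0, 0], [0, 0, -0.1]], [-1, [0, 0, 0], [0, 0, -0.1]], [-1, [0, 0, 0], [0, 0, -0.088]], [-1, [-3, -2, 0], [0, 0, 0]], [-1, [-3, -2, 0], [0, 0, 0]], [-1, [-3, -2, 0], [0, 0, 0]], [-1, [-3, -2, 0], [0, 0, 0]], [-1, [-3, -2, 0], [0, 0, 0]], [-1, [-3, -2, 0], [0, 0, 0]], [-1, [-3, -2, 0], [0, 0, 0]], [-1, [-3, -2, 0], [0, 0, 0]], [-1, [-3, -2, 0], [0, 0, 0]]]}}

```text
clock: 1.1
eef_pos: [0.413, 0.2981, 0.2309]
tool_rot: [-0.0, 1.0, -0.0, -0.0]
ft_force: [0.0, 0.8, 0.8]
grip_width: -0.0003
```

{"api": "play_rows", "payload": {"moves": [[-1, [-0.7, 0, 3], [0, 0, 0]], [-1, [0, 0, 3], [0, 0, 0]], [-1, [0, 0, 3], [0, 0, 0]], [-1, [0, 0, 2], [0, 0, 0]], [-1, [0, 0, 0.8], [0, 0, 0]], [-1, [0, 0, 0], [0, 0, 0]], [-1, [0, 0, 0], [0, 0, 0]], [-1, [0, 0, 0], [0, 0, 0]]]}}

```text
clock: 1.77
eef_pos: [0.4199, 0.3004, 0.1149]
tool_rot: [-0.0, 1.0, 0.001, 0.001]
ft_force: [-0.7, -0.3, 0.5]
grip_width: 0.0002
```

Run:
```python
from h import *
print(bot.get_obs()["eef_pos"],bot.get_obs()["ft_force"])
im,d,P=pts("scene"); cv2.imwrite("pics/s1.png",cv2.resize(im[100:220,140:260,::-1],None,fx=5,fy=5,interpolation=cv2.INTER_CUBIC))
```

```text
[0.41993134 0.30036125 0.11487873] [-0.69052297 -0.29796452  0.47790675]
```

View pics/s1.png

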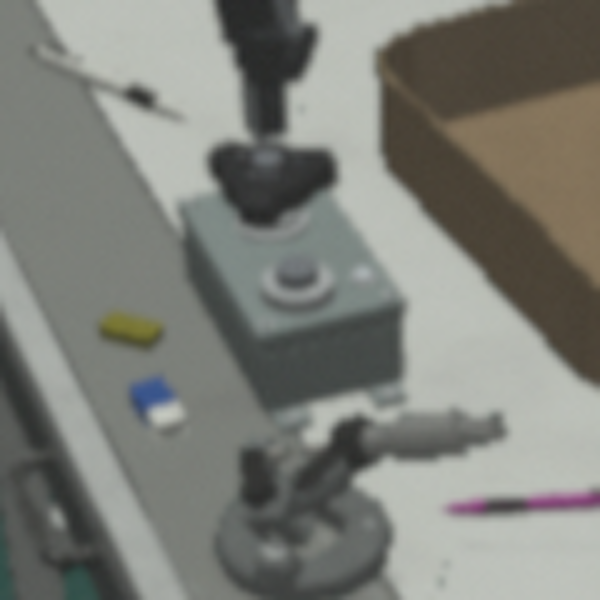

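The closed fingertip at (265,130) stands right above the crown at (268,157); everything else is undisturbed. Pressing now.

{"api": "play_rows", "payload": {"moves": [[-1, [0, 0, 0.5], [0, 0, 0]], [-1, [0, 0, 0.4], [0, 0, 0]], [-1, [0, 0, 0.2], [0, 0, 0]], [-1, [0, 0, 0.2], [0, 0, 0]], [-1, [0, 0, 0.2], [0, 0, 0]], [-1, [0, 0, 0.1], [0, 0, 0]], [-1, [0, 0, 0], [0, 0, 0]], [-1, [0, 0, 0], [0, 0, 0]]]}}

```text
clock: 2.48
eef_pos: [0.4191, 0.2996, 0.0978]
tool_rot: [-0.0, 1.0, 0.0, 0.0]
ft_force: [-1.2, -1.5, 4.3]
grip_width: 0.0001
```

{"api": "play_rows", "payload": {"moves": [[-1, [0, 0, 0.1], [0, 0, 0]], [-1, [0, 0, 0.1], [0, 0, 0]], [-1, [0, 0, 0.1], [0, 0, 0]], [-1, [0, 0, 0], [0, 0, 0]], [-1, [0, 0, 0], [0, 0, 0]]]}}

```text
clock: 2.9
eef_pos: [0.4191, 0.2997, 0.0948]
tool_rot: [-0.0, 1.0, 0.0, 0.0]
ft_force: [-0.6, -1.7, 5.1]
grip_width: 0.0004
```

{"api": "play_rows", "payload": {"moves": [[-1, [0, 0, 0.1], [0, 0, 0]], [-1, [0, 0, 0.1], [0, 0, 0]], [-1, [0, 0, 0], [0, 0, 0]], [-1, [0, 0, 0], [0, 0, 0]]]}}

```text
clock: 3.23
eef_pos: [0.4191, 0.2997, 0.0931]
tool_rot: [-0.0, 1.0, 0.0, 0.0]
ft_force: [-2.8, -0.6, 7.5]
grip_width: -0.0003
```

{"api": "play_rows", "payload": {"moves": [[-1, [0, 0, 0.1], [0, 0, 0]], [-1, [0, 0, 0], [0, 0, 0]], [-1, [0, 0, 0], [0, 0, 0]]]}}

```text
clock: 3.48
eef_pos: [0.4192, 0.2997, 0.0929]
tool_rot: [-0.0, 1.0, 0.0, 0.001]
ft_force: [-2.3, -1.8, 11.6]
grip_width: -0.0002
```

{"api": "play_rows", "payload": {"moves": [[-1, [0, 0, -2], [0, 0, 0]], [-1, [0, 0, -2], [0, 0, 0]], [-1, [3, 0, 0], [0, 0, 0]], [-1, [3, 0, 0], [0, 0, 0]], [-1, [0.5, 0, 0], [0, 0, 0]], [-1, [0, 0, 0], [0, 0, 0]], [-1, [0, 0, 0], [0, 0, 0]]]}}

```text
clock: 4.07
eef_pos: [0.3542, 0.2997, 0.1313]
tool_rot: [-0.0, 1.0, 0.0, 0.0]
ft_force: [0.8, -0.5, -0.5]
grip_width: -0.0
```

```bash
cat >> h.py <<'E'
def head():
    S0=np.load("sceneP.npy"); im,d,S=pts("scene"); 
    g=lambda S:np.median(S[(np.hypot(S[...,0]-.419,S[...,1]-.299)<.02)&(S[...,2]>.08)&(S[...,2]<.115)][:,2])
    return im,d,g(S0),g(S)
E
python3 - <<'E'
from h import *
im,d,a,b=head(); print(a,b,bot.get_obs()["eef_pos"],bot.get_obs()["ft_force"])
cv2.imwrite("pics/s2.png",cv2.resize(im[110:200,150:240,::-1],None,fx=6,fy=6,interpolation=cv2.INTER_CUBIC))
E
```

```text
0.10166483329016818 0.09493271105450624 [0.35474932 0.29980578 0.13127714] [-0.41990507 -0.53251435 -0.30661113]
```

View pics/s2.png

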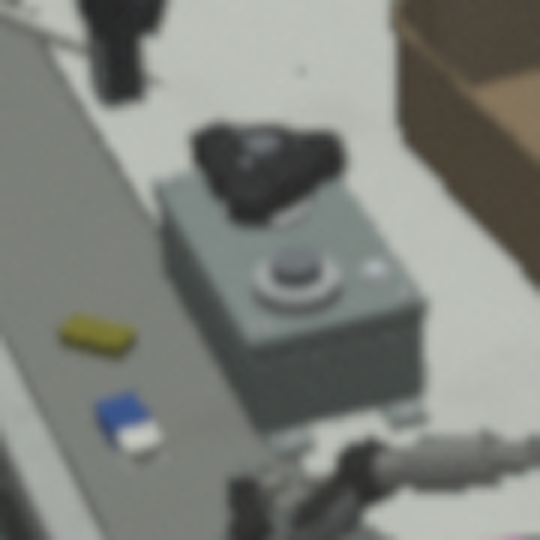

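Head is 6.7 mm lower: latched (fingertip at (118,90) in front of it, loose things unmoved). Now down beside it and into the valley.

{"api": "play_rows", "payload": {"moves": [[-1, [0, 0, 2.5], [0, 0, 0]], [-1, [0, 0, 2], [0, 0, 0]], [-1, [0, 0, 0.9], [0, 0, 0]], [-1, [0, 0, 0], [0, 0, 0]], [-1, [-0.8, 0, 0], [0, 0, 0]], [-1, [-0.8, 0, 0], [0, 0, 0]], [-1, [-0.6, 0, 0], [0, 0, 0]], [-1, [0, 0, 0], [0, 0, 0]], [-1, [0, 0, 0], [0, 0, 0]]]}}

```text
clock: 4.87
eef_pos: [0.3771, 0.2999, 0.078]
tool_rot: [0.0, 1.0, 0.001, 0.001]
ft_force: [-0.2, 0.1, -0.1]
grip_width: 0.0001
```

{"api": "play_rows", "payload": {"moves": [[-1, [-0.02, 0.42, 0], [0, 0, 0.1]], [-1, [-0.02, 0.42, 0], [0, 0, 0.1]], [-1, [-0.02, 0.42, 0], [0, 0, 0.1]], [-1, [-0.02, 0.42, 0], [0, 0, 0.1]], [-1, [-0.02, 0.42, 0], [0, 0, 0.1]], [-1, [-0.02, 0.42, 0], [0, 0, 0.1]], [-1, [0, 0, 0], [0, 0, 0]], [-1, [0, 0, 0], [0, 0, 0]]]}}

```text
clock: 5.53
eef_pos: [0.3829, 0.3233, 0.0775]
tool_rot: [0.294, 0.956, -0.0, -0.0]
ft_force: [0.6, -0.4, -0.1]
grip_width: -0.0001
```

Run:
```python
from h import *
im,d,a,b=head(); print(a,b,bot.get_obs()["ft_force"])
im,d,P=pts("top");A=im
cv2.imwrite("pics/s3.png",np.hstack([cv2.resize(x[:,:,::-1],None,fx=6,fy=6,interpolation=cv2.INTER_CUBIC) for x in (A[180:240,120:180],bot.camera("scene")[0][115:175,160:220])]))
```

```text
0.10166483329016818 0.0947713346775062 [-0.22648265  0.61646658  0.6944787 ]
```

View pics/s3.png

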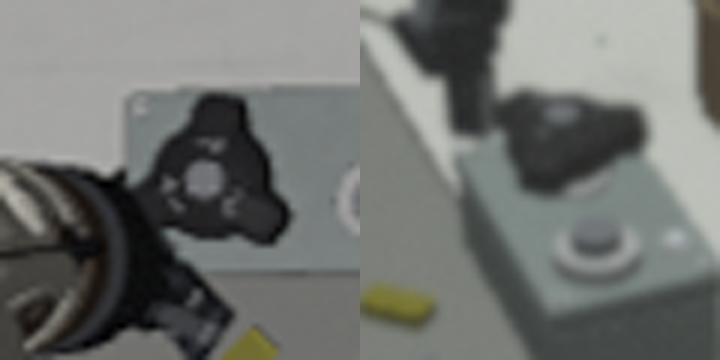

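The top view shows the head turned a few degrees clockwise (lobe tip at (222,100) against hub (205,180)), still latched. Continue the arc.

{"api": "play_rows", "payload": {"moves": [[-1, [-0.02, 0.42, 0], [0, 0, 0.1]], [-1, [-0.02, 0.42, 0], [0, 0, 0.1]], [-1, [-0.02, 0.42, 0], [0, 0, 0.1]], [-1, [-0.02, 0.42, 0], [0, 0, 0.1]], [-1, [0, 0, 0], [0, 0, 0]]]}}

```text
clock: 6.1
eef_pos: [0.3953, 0.335, 0.0773]
tool_rot: [0.48, 0.877, -0.0, -0.0]
ft_force: [-0.3, -0.5, 0.6]
grip_width: -0.0001
```

Run:
```python
from h import *
im,d,a,b=head(); print(a,b,bot.get_obs()["ft_force"])
```

```text
0.10166483329016818 0.09475874430974673 [-1.29079551 -0.71301703  0.67289396]
```

{"api": "play_rows", "payload": {"moves": [[-1, [-0.02, 0.42, 0], [0, 0, 0.1]], [-1, [-0.02, 0.42, 0], [0, 0, 0.1]], [-1, [0, 0, 0], [0, 0, 0]]]}}

```text
clock: 6.4
eef_pos: [0.4026, 0.3388, 0.0772]
tool_rot: [0.564, 0.826, 0.0, -0.0]
ft_force: [-1.6, 0.5, -0.9]
grip_width: 0.0002
```

Run:
```python
from h import *
im,d,a,b=head(); print(a,b,bot.get_obs()["ft_force"])
```

```text
0.10166483329016818 0.10155459303244424 [-1.89566756  0.59851502  0.04432485]
```

Released (head back up to 101.6 mm). Back along the arc, then out.

{"api": "play_rows", "payload": {"moves": [[-1, [-0.02, -0.42, 0], [0, 0, -0.1]], [-1, [-0.02, -0.42, 0], [0, 0, -0.1]], [-1, [-0.02, -0.42, 0], [0, 0, -0.1]], [-1, [-0.02, -0.42, 0], [0, 0, -0.1]], [-1, [-0.02, -0.42, 0], [0, 0, -0.1]], [-1, [-0.02, -0.42, 0], [0, 0, -0.1]], [-1, [-0.02, -0.42, 0], [0, 0, -0.1]], [-1, [-0.02, -0.42, 0], [0, 0, -0.1]], [-1, [-0.02, -0.42, 0], [0, 0, -0.1]], [-1, [-0.02, -0.42, 0], [0, 0, -0.1]], [-1, [-0.02, -0.42, 0], [0, 0, -0.1]], [-1, [-0.02, -0.42, 0], [0, 0, -0.1]]]}}

```text
clock: 7.45
eef_pos: [0.3758, 0.2992, 0.0775]
tool_rot: [-0.005, 1.0, -0.0, 0.0]
ft_force: [0.4, 0.0, -0.1]
grip_width: 0.0003
```

{"api": "play_rows", "payload": {"moves": [[-1, [1, 0, 0], [0, 0, 0]], [-1, [1.4, 0, 0], [0, 0, 0]], [-1, [0, 0, -2], [0, 0, 0]], [-1, [0, 0, -3], [0, 0, 0]], [-1, [0, 0, -2], [0, 0, 0]], [-1, [0, 0, 0], [0, 0, 0]], [-1, [0, 0, 0], [0, 0, 0]]]}}

```text
clock: 8.03
eef_pos: [0.3521, 0.3003, 0.1486]
tool_rot: [-0.0, 1.0, 0.001, 0.001]
ft_force: [0.2, -0.2, -0.6]
grip_width: -0.0002
```

{"api": "play_rows", "payload": {"moves": [[-1, [0, -3.5, 0], [0, 0, 0]], [-1, [0, -4, 0], [0, 0, 0]], [-1, [-3, 0, 0], [0, 0, 0]], [-1, [-2.7, 0, 0], [0, 0, 0]], [-1, [0, 0, 3], [0, 0, 0]], [-1, [0, 0, 2.5], [0, 0, 0]], [-1, [0, 0, 0.7], [0, 0, 0]], [-1, [0, 0, 0], [0, 0, 0]], [-1, [0, 0, 0], [0, 0, 0]]]}}

```text
clock: 8.78
eef_pos: [0.4078, 0.2243, 0.0848]
tool_rot: [-0.0, 1.0, -0.001, -0.001]
ft_force: [0.3, 0.3, -0.1]
grip_width: 0.0001
```

Run:
```python
from h import *
im,d,a,b=head(); print(a,b,bot.get_obs()["eef_pos"],bot.get_obs()["ft_force"])
cv2.imwrite("pics/s4.png",cv2.resize(im[110:200,150:240,::-1],None,fx=6,fy=6,interpolation=cv2.INTER_CUBIC))
```

```text
0.10166483329016818 0.10152826396725378 [0.40874981 0.22490494 0.08579238] [-0.09385317  0.6625047   0.12051515]
```

View pics/s4.png

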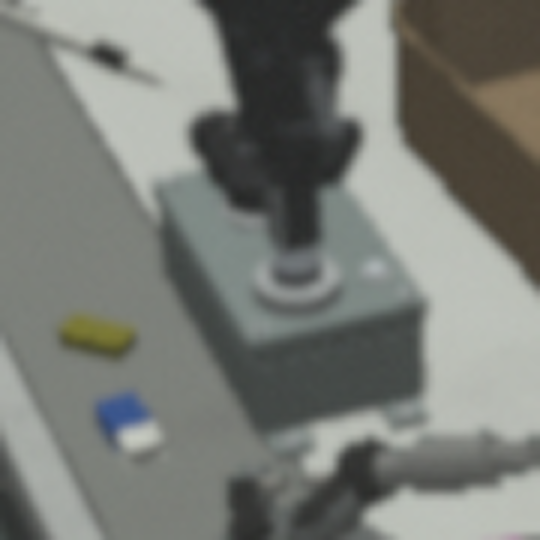

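The tip stands over the reset button at (297,262), and the mushroom behind is out and untwisted. Pressing.

{"api": "play_rows", "payload": {"moves": [[-1, [0, 0, 0.6], [0, 0, 0]], [-1, [0, 0, 0.3], [0, 0, 0]], [-1, [0, 0, 0.2], [0, 0, 0]], [-1, [0, 0, 0.2], [0, 0, 0]], [-1, [0, 0, 0.1], [0, 0, 0]], [-1, [0, 0, 0.1], [0, 0, 0]], [-1, [0, 0, 0], [0, 0, 0]], [-1, [0, 0, 0], [0, 0, 0]]]}}

```text
clock: 9.5
eef_pos: [0.4099, 0.2255, 0.0737]
tool_rot: [-0.0, 1.0, 0.001, 0.002]
ft_force: [-4.6, -1.4, 22.7]
grip_width: -0.0002
```

Run:
```python
from h import *
im,d,a,b=head(); o=bot.get_obs(); print(a,b,o["eef_pos"],o["ft_force"],o["ft_torque"])
cv2.imwrite("pics/s5.png",cv2.resize(im[125:185,160:220,::-1],None,fx=9,fy=9,interpolation=cv2.INTER_CUBIC))
```

```text
0.10166483329016818 0.100708315214873 [0.40997369 0.22554833 0.07373386] [-4.67417497 -1.94986413 22.4381532 ] [-0.44847153  1.08543628  0.02485766]
```

View pics/s5.png

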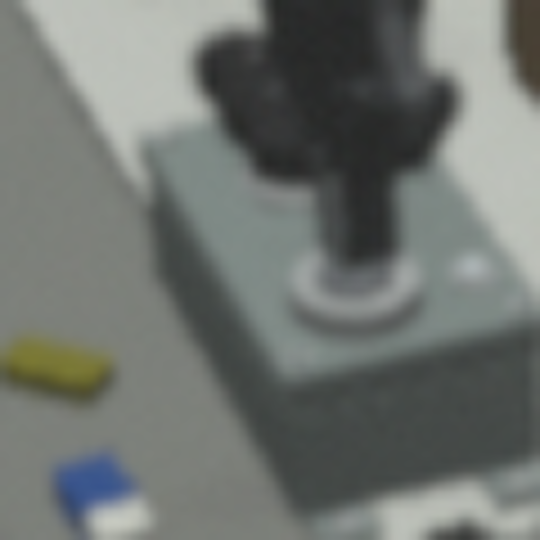

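Only 1.3 mm down at 22 N, and the button's near side is visible at (355,280) in front of the tip. Something other than the button may be taking the load. I'll check the geometry by projection.

Run:
```python
from h import *
def proj(n,p):
    c=bot.camera_info(n);T=np.linalg.inv(c["world_from_camera"]);q=T[:3,:3]@p+T[:3,3];return c["K"]@np.array([q[0],-q[1],-q[2]])/-q[2]
for n in("scene","top"):
    print(n,"bezel c",proj(n,np.array([.409,.225,.070])),"btn top c",proj(n,np.array([.409,.225,.075])),"tcp",proj(n,np.array([.410,.2255,.0737])))
    for dy in(-.012,.012): print(proj(n,np.array([.409,.225+dy,.075])))
# bezel: bright low-saturation ring in both initial pictures
for n,(r,c),z in(("scene",(155,200),.07),("top",(212,184),.07)):
    im=cv2.imread(f"pics/{n}0.png"); g=cv2.cvtColor(im,cv2.COLOR_BGR2GRAY)[r-16:r+17,c-16:c+17]
    m=(g>165).astype(np.uint8); nn,l,s,ce=cv2.connectedComponentsWithStats(m)
    i=1+s[1:,4].argmax(); k=max(cv2.findContours((l==i).astype(np.uint8),0,1)[0],key=len)
    e=cv2.fitEllipse(k); print(n,s[i],e[0][0]+c-16,e[0][1]+r-16,e[1:])
    ci=bot.camera_info(n);T=ci["world_from_camera"];uv=np.array([e[0][0]+c-16,e[0][1]+r-16,1]);q=np.linalg.inv(ci["K"])@uv;D=T[:3,:3]@np.array([q[0],-q[1],-q[2]]);print(" at z",T[:3,3]+D*(z-T[2,3])/D[2])
```

```text
scene bezel c [199.23553226 155.05698256   1.        ] btn top c [199.14388927 153.52340514   1.        ] tcp [199.45288788 153.7455171    1.        ]
[200.6828067  155.82654946   1.        ]
[197.62581863 151.25146012   1.        ]
top bezel c [182.88545779 212.60751258   1.        ] btn top c [182.54752363 212.56118003   1.        ] tcp [182.44925046 212.21409263   1.        ]
[186.91675701 212.44271418   1.        ]
[178.17845828 212.67964132   1.        ]
scene [23  0 10 14 76] 212.93059539794922 143.1728835105896 ((7.369587421417236, 15.012955665588379), 154.83871459960938)
 at z [0.46466866 0.26563772 0.07      ]
top [14  2  3  3  7] 183.0 199.20370364189148 ((2.304279088973999, 2.340470314025879), 0.0)
 at z [0.44602067 0.22420872 0.07      ]
```

{"api": "play_rows", "payload": {"moves": [[-1, [0, 0, -0.7], [0, 0, 0]], [-1, [0, 0, 0], [0, 0, 0]], [-1, [0, 0, 0], [0, 0, 0]], [-1, [0, 0, 0], [0, 0, 0]]]}}

```text
clock: 9.88
eef_pos: [0.4093, 0.2249, 0.0774]
tool_rot: [-0.0, 1.0, 0.0, 0.001]
ft_force: [2.5, 1.4, 2.1]
grip_width: 0.0
```

Run:
```python
from h import *
o=bot.get_obs(); print(o["eef_pos"],o["ft_force"],o["ft_torque"])
for n in("scene","top"):
    P=np.load(n+"P.npy")
    r=np.hypot(P[...,0]-.409,P[...,1]-.225)
    for a,b in((0,.006),(.006,.010),(.0145,.019),(.024,.03)):
        z=P[(r>=a)&(r<b)&(P[...,2]>.05)][:,2]; print(n,a,len(z),np.percentile(z,[10,50,90]).round(4))
    k=(r<.024)&(P[...,2]>.0655);print(cv2.minEnclosingCircle((P[k][:,:2]*1000).astype(np.float32)),P[k].mean(0))
```

```text
[0.40933123 0.22491448 0.07739514] [2.49716444 1.40717126 2.07438173] [ 0.15362225 -0.34012947 -0.01371011]
scene 0 8 [0.079  0.0801 0.0813]
scene 0.006 15 [0.0772 0.0787 0.0819]
scene 0.0145 44 [0.0632 0.0705 0.0732]
scene 0.024 75 [0.0541 0.0608 0.0629]
((408.0620422363281, 222.5993194580078), 20.515567779541016) [0.40657011 0.21760864 0.07349511]
top 0 15 [0.0784 0.0803 0.0822]
top 0.006 30 [0.0783 0.0803 0.0823]
top 0.0145 69 [0.0661 0.0708 0.0732]
top 0.024 130 [0.059  0.061  0.0639]
((408.5238037109375, 225.9535369873047), 19.89914894104004) [0.40865979 0.22505337 0.0741326 ]
```

{"api": "play_rows", "payload": {"moves": [[-1, [0, 0, 0.2], [0, 0, 0]], [-1, [0, 0, 0], [0, 0, 0]], [-1, [0, 0, 0], [0, 0, 0]]]}}

```text
clock: 10.13
eef_pos: [0.4093, 0.2249, 0.0753]
tool_rot: [-0.0, 1.0, 0.0, 0.0]
ft_force: [1.8, 0.7, 4.2]
grip_width: -0.0001
```

{"api": "play_rows", "payload": {"moves": [[-1, [0, 0, 0.2], [0, 0, 0]], [-1, [0, 0, 0], [0, 0, 0]], [-1, [0, 0, 0], [0, 0, 0]]]}}

```text
clock: 10.38
eef_pos: [0.4093, 0.2249, 0.074]
tool_rot: [-0.0, 1.0, 0.0, 0.001]
ft_force: [1.3, 0.7, 9.4]
grip_width: 0.0003
```

Depth puts the button top at about 79–80 mm rather than 75. The force rises like a spring (2.1 N, 4.2 N), then hits a hard stop at 74 mm, 5 mm down. So it was the button bottoming out. Releasing and clearing away.

{"api": "play_rows", "payload": {"moves": [[-1, [0, 0, -1], [0, 0, 0]], [-1, [0, 0, -3], [0, 0, 0]], [-1, [0, 0, -3], [0, 0, 0]], [-1, [0, 0, -3], [0, 0, 0]], [-1, [3, 0, -2], [0, 0, 0]], [-1, [3, 0, 0], [0, 0, 0]], [-1, [3, 0, 0], [0, 0, 0]], [-1, [0, 0, 0], [0, 0, 0]], [-1, [0, 0, 0], [0, 0, 0]], [-1, [0, 0, 0], [0, 0, 0]]]}}

```text
clock: 11.22
eef_pos: [0.3186, 0.2243, 0.1927]
tool_rot: [-0.0, 1.0, -0.0, -0.0]
ft_force: [0.7, -0.8, -0.3]
grip_width: 0.0001
```

Run:
```python
from h import *
im,d,a,b=head(); o=bot.get_obs(); print(a,b,o["eef_pos"],o["ft_force"],o["clock"])
for n in("scene","top"):
    im,d,P=pts(n); r=np.hypot(P[...,0]-.409,P[...,1]-.225); print(n,np.median(P[(r<.006)&(P[...,2]<.1)][:,2]) if ((r<.006)&(P[...,2]<.1)).any() else "hidden")
    cv2.imwrite(f"pics/f_{n}.png",cv2.resize((im[110:230,150:270] if n=="scene" else im[170:260,110:230])[:,:,::-1],None,fx=4,fy=4,interpolation=cv2.INTER_CUBIC))
A=cv2.imread("pics/f_scene.png");B=cv2.imread("pics/f_top.png");h=max(len(A),len(B))
f=lambda x:cv2.copyMakeBorder(x,0,h-len(x),0,0,0);C=np.hstack([f(A),f(B)]);cv2.imwrite("pics/f.png",cv2.resize(C,None,fx=.8,fy=.8))
```

```text
0.10166483329016818 0.1020378644731148 [0.31906619 0.22448588 0.1927923 ] [-0.85140312  0.33262527  0.27329663] 11.2667
scene -0.3313887356210465
top 0.08041322642054172
```

View pics/f.png

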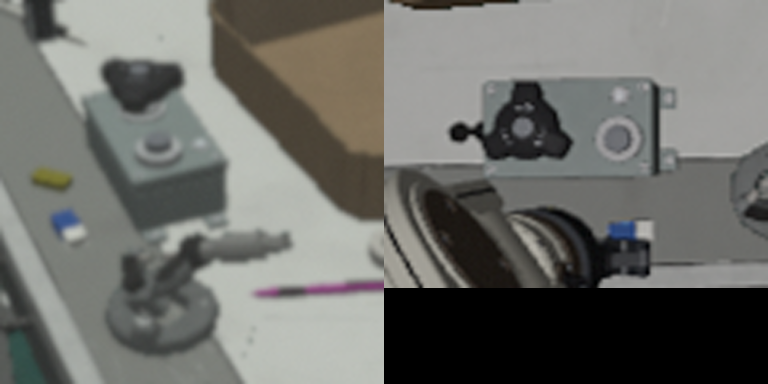

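The mushroom (140,80) is out and untwisted, the reset (158,145) is back out, the eraser and shim are unmoved, and the arm is clear.

```bash
python3 -c "
from workcell import bot
print(bot.job_done())"
```

```text
the job is handed in; nothing more can be done
None
```

I did the stop-station test in the order asked and handed it in at about 11.3 s on the robot's clock.

- **Press:** I pushed the mushroom straight in with the closed fingertip to its hard stop, at about 12 N. It stayed latched, 6.7 mm lower on camera.
- **Twist:** I pushed a lobe clockwise round the axis until the latch let go. The head rose back to its starting height (101.6 mm on camera) and turned back when I backed the finger out.
- **Reset:** I pressed the small button to its stop twice. The first press reached 22.7 N because it bottomed out earlier than I expected. The second, at 9.4 N, was to check that first press. It came back out to its starting height.
- **Last checks:** The last pictures show the head out and untwisted, the reset out, the eraser, shim and pen where they were, and the arm clear of everything.
- **Not checked:** I did not look again at the parts tin or the ring gauge. The arm never went near them.
- **Disagreed:** The reset button's top measured about 79–80 mm above the bench, not the stated 75 mm. It hit its stop at about 74 mm, which fits its 5 mm of travel. In the final scene view the automatic reset height reading came out nonsensical (-0.33 m). I relied on the top view and the picture for that check.

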